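Hang the coin-tube carrier on the rail and snap its lock cap on

TASK

Hang the coin-tube carrier by its hook on the low steel rail, on the half farther from the thick lock post, slide it along the rail until it butts against the lock post, and let go of it. Then set the brass cap on the stud on top of the lock post and press it straight down until it clicks and sits fully home on the post's shoulder. Finish while still holding the cap pressed down firmly (about 10 N), and do not knock the bell or the loose coin tubes about.

Things in the scene. Friction and masses are not known exactly. Their poses are not given: they have to be found in the camera images.
- carrier: Loose aluminium carrier, 0.3 kg, upright on the counter: tray 28 (x) by 68 mm (y) with three clear coin tubes up to z = 75. Origin: centre of underside. Flat neck at x -18 to -14 rises to a shoulder plate 36 (x) by 70 mm (y), top z = 139, over the hook. Its +x, the hook's open side, points away from the robot within 0.35 rad. Hung on the rail its origin is 25 mm up
- tab (a point): middle of the carrier's grip tab, at carrier x = 0, y = 0, z = 161 mm: an upright block 12 mm thick (x) by 24 mm wide (y), standing from the shoulder plate (z = 139) up to z = 173 mm
- hook (a point): where the rail's centre lies when hung: carrier x = 0, z = 125 mm, under a V 28 mm wide at its mouth that centres itself on the rail. The hook's lip (x 14 to 18) hangs down to z = 117. To hook on: come from the rail's robot side, raised about 28 mm above the hung height, so that the rail passes between the lip and the tube tops (z = 75); then lower
- rail: fixed round steel bar, 12 mm diameter, 300 mm long, along its own y (roughly across the robot's view, within 0.2 rad), its centre line 150 mm above the counter. Origin: on the counter under the bar's middle. Its own x points away from the robot
- lockpost: fixed thick steel post, 30 mm diameter, at one end of the rail (either end), 150 mm from the rail's middle. Flat shoulder 168 mm up, on it a stud 19 mm in diameter and 22 mm tall, its top 4 mm tapered to 11 mm. Origin: post axis at counter level. The carrier butts against it when the carrier's origin is 50 mm from this axis
- seat (a point): centre of the lock post's flat shoulder, 168 mm up, where the cap's underside ends. Around the stud four sprung balls, 8 mm up, stand 3 mm proud: they resist from 12 mm above home with at most about 12 N, give way (click) 10 to 7 mm above home and then draw the cap down; at home the post is rigid. The cap's brim ends up 4 mm above the hung carrier's shoulder plate
- endpost: fixed plain post with a ball top at the other end of the rail: 18 mm diameter, 172 mm tall, ball 24 mm. Origin: its axis at counter level
- cap: brass snap cap like a small hat, loose, about 0.12 kg, standing on its brim at the start. Origin: centre of its underside, z up. Brim 56 mm diameter, 3 mm thick, with a 22 mm bore; skirt 36 mm diameter up to z = 28 mm (a flat ledge); round grip knob 26 mm diameter from z = 28 to 54 mm. Hollow inside up to z = 24 mm. 
- cap_knob (a point): point on the cap's axis 48 mm above its underside, in the knob: with the TCP here the fingertips stand about 1 mm above the ledge
- bell: bystander: chrome counter bell, 66 mm diameter, 45 mm tall; origin centre of underside
- tube_a: bystander: loose clear coin tube, 26 mm diameter, 80 mm tall; origin centre of underside
- tube_b: bystander: loose clear coin tube, 26 mm diameter, 80 mm tall; origin centre of underside
Mind the look-alikes: they are no part of the job. Several things look just like the carrier: the one meant starts farthest to the robot's right.

How it is judged (in metres and radians):
On the way, in this order (a step that is already met when the one before it is completed fails the run):
1. the carrier hangs on the rail, on the half farther from the lock post (height (world z) of carrier between 0.018 and 0.032 m and angle between carrier's own z axis and vertical below 0.2 rad and contact force between carrier and rail above 0.5 N and x of hook in the frame of rail between -0.008 and 0.008 m and horizontal distance between carrier and seat above 0.145 m), for 0.1 s.
2. the carrier hangs by itself on the rail, butted against the lock post, let go (height (world z) of carrier between 0.018 and 0.032 m and angle between carrier's own z axis and vertical below 0.2 rad and contact force between carrier and rail above 0.5 N and x of hook in the frame of rail between -0.008 and 0.008 m and horizontal distance between carrier and seat below 0.06 m and contact force between each of the arm, the fingers and carrier below 0.3 N), for 0.2 s.
3. the cap is snapped home on the stud and pressed down (z of cap in the frame of seat between -0.003 and 0.0025 m and horizontal distance between cap and seat below 0.004 m and angle between cap's own z axis and vertical below 0.08 rad and contact force between cap and lockpost above 5 N and contact force between the fingers and cap above 1 N), for 0.3 s.
At the end, for the whole second after the job is handed in: Carrier hung on the rail, not touched by the robot, at rest, tilt under 0.2 rad, origin 18-32 mm up and within 60 mm of the lock post axis; cap underside within 2.5 mm of the shoulder, 4 mm of the axis, tilt under 0.08 rad; fingers on the cap, pressing it on the post with over 5 N (all of step 2 and all of step 3 and linear speed of carrier below 0.03 m/s and linear speed of cap below 0.02 m/s); the arm keeps its last pose, push and grip.
It fails at once if the bell or a loose tube is knocked away (moved more than 30 mm) (distance of any of bell, tube_a, tube_b from where it was at the start of the episode above 0.03 m).
It fails at once if the bell or a loose tube is tipped over (angle between any of bell, tube_a, tube_b's own z axis and vertical above 0.5 rad).
It fails at once if the carrier is tipped over (angle between carrier's own z axis and vertical above 0.7 rad).
It also fails if it takes over 64 s, if anything falls off the work surface, if the arm or the gripper's body presses on something with over 40 N, if the wrist force passes 120 N, or if a joint passes its speed limit or range.

ROBOT

A 6-joint arm with a two-finger parallel gripper is mounted at the origin on the work surface. World frame = base frame: x ahead of the robot, y to its left, z up, the work surface at z = 0. Lengths are in m, angles in degrees, forces in N, time in s.
With the tool pointing down it reaches from about 0.25 to 0.85 m from the base axis. Payload 12.5 kg.
Tool frame: the origin (TCP) lies between the finger pads, 19 mm behind the fingertips; this is the grasp point; z points along the fingers, y is the line along which they close (so a half turn about z gives the same grasp; the last joint's range is limited). The gripper opens to 93 mm and grips with 3 to 60 N. Pads are 15 mm wide; open, the fingers measure 128 mm over their backs; the gripper's body (75 mm by 188 mm) begins 65 mm behind the grasp point.
Start: joints at [-76.524, 20.094, 94.641, -0, 65.266, -4.847], TCP at [0.173, -0.522, 0.237] pointing down, gripper open.
Joint ranges: [-157.81, 157.81], [-45, 120.19], [0.68, 151.7], [-89.99, 269.99], [4.06, 180], [-164.3, 164.3]. Speed limits (degrees/s): [127.2, 127.2, 159.86, 180, 180, 180].

INTERFACE

Orientations are given as [roll, pitch, yaw] about the fixed x, y, z axes, in that order (R = Rz(yaw) Ry(pitch) Rx(roll)).
In Python, from station import manip gives the robot as it stands.
- The arm moves only by the shell command python3 -m handwheel 'ROWS' [FORCE]. ROWS is a JSON object whose one key "moves" holds a list of rows, each a list of 3 entries, a list of its own where there are three numbers: the shift along the world's x, y, z in units of 40 mm (1.0 is 40 mm), then the turn, a rotation vector about the world's x, y, z in units of 5 degrees (1.0 is 5 degrees), then the closure, from -1 (fully open) to 1 (shut). In form: {"moves": [[[dx, dy, dz], [ax, ay, az], fingers], ...]}. A call has exactly 5 rows; each row shifts and turns the commanded pose from where the row before left it; what a row does not reach is not made up. A row lasts 1/12 s, in which the tool goes at most 41.7 mm and 7.16 degrees, less where a joint would pass 70% of its speed; a pose out of reach is approached as far as the arm can. A call is refused whole if a number of a shift passes 1 or a number of a turn 1, either way. A call with a gripper value outside its range is refused whole. The fingers move at their own pace and stop on an object; FORCE is the grip in N (left out, the last holds). Time passes only in rows, so rows that do not move let the fingers close, or fill a call up. It gives the time, the measured TCP pose, the force, the opening and the grip force at its end, in the units of the state.
- manip.sense(): the state, without advancing time (a new reading comes with each control period).
- manip.capture(name): name is "side" or "top"; returns the picture (400x640x3 uint8, red, green, blue); there is no depth.
- manip.camera_info(name): a dict with "fx", "fy", "cx", "cy" (pixels), "R" (3x3) and "t" (3): a world point X has camera coordinates R X + t. Camera axes: x right, y down, z forward; pixel columns grow to the right and rows downward; lengths in m; the calibration is good to about 2 mm. A picture is of the moment at which its call begins. camera_info takes no time and is no camera call.
- manip.finish_job(): hands the job in; it is judged then, once.
The state is a dict: "t": time; "joints": joint angles; "joint_velocities": joint speeds; "joint_efforts": joint torques, N m; "eef_pos": TCP position; "orientation": TCP orientation; "contact_force": force on the tool from outside, world axes, zero at the start; "ft_torque": the same for the moment, N m; "gripper_width": opening from 0.0 (shut) to 1.0 (fully open); "finger_force": force on a finger pad.
Only numpy, scipy, OpenCV 4.12 (cv2) and the standard library are available. Lean on these libraries where they do the work, as an engineer would, in place of code of your own. Each camera call takes 0.05 s, during which the arm holds its last target. There are 200 camera calls.

## Working session

There is one attempt and no reset: what is moved stays moved. The work goes in short steps, Python scripts to look and compute and a shell command to move; the robot and the scene stay as the last step left them, time stands still between calls to the robot, and variables do not carry over. Pictures are saved under pics/ and viewed, at most 10 in all, crops included, and the job is handed in when it is done.

```bash
mkdir -p pics; ls; cat > h.py <<'E'
import numpy as np,cv2
from station import manip
def pix(cam,X):
    c=manip.camera_info(cam);p=np.array(c["R"])@np.array(X,float)+np.array(c["t"])
    return np.array([c["fx"]*p[0]/p[2]+c["cx"],c["fy"]*p[1]/p[2]+c["cy"]])
def world(cam,uv,z):
    c=manip.camera_info(cam);R=np.array(c["R"]);t=np.array(c["t"])
    d=R.T@np.array([(uv[0]-c["cx"])/c["fx"],(uv[1]-c["cy"])/c["fy"],1]);o=-R.T@t
    return o+d*(z-o[2])/d[2]
E
python3 - <<'E'
from h import *
for n in("top","side"):
    cv2.imwrite(f"pics/{n}0.png",manip.capture(n)[:,:,::-1]); c=manip.camera_info(n);print(n,c["fx"],-np.array(c["R"]).T@np.array(c["t"]),c["R"])
print(manip.sense())
E
```

```text
pics
top 492.5847000432832 [0.26391574 0.01746748 1.48153452] [[ 6.73298981e-03 -9.99976712e-01  1.11429223e-03]
 [-9.88396513e-01 -6.82410797e-03 -1.51742428e-01]
 [ 1.51746499e-01 -7.96823338e-05 -9.88419442e-01]]
side 431.82952065848633 [0.11606322 0.80036231 0.68164817] [[-0.89941466 -0.43644948  0.02377229]
 [-0.24632053  0.46117595 -0.85243354]
 [ 0.36108097 -0.77254682 -0.52229488]]
{'t': 0.1, 'joints': array([-7.65242144e+01,  2.01210215e+01,  9.46716707e+01,  7.77979025e-04,
        6.52649851e+01, -4.84721385e+00]), 'joint_velocities': array([ 0.10451853,  0.02880579,  0.0112031 ,  0.04223829, -0.04472782,
       -0.06191421]), 'joint_efforts': array([ 4.87958878e-04, -4.98030424e+01, -2.85705543e+01,  7.00133806e-02,
        2.39560503e-02, -4.71008252e-05]), 'eef_pos': array([ 0.17286846, -0.52183685,  0.23696814]), 'orientation': array([-1.79942589e+02, -5.57741947e-03,  1.83226708e+01]), 'contact_force': array([ 1.04848032,  0.44136486, -0.56038597]), 'ft_torque': array([0.05620734, 0.00679263, 0.03150228]), 'finger_force': 0.0, 'gripper_width': 1.0027235641462509}
```

View pics/top0.png

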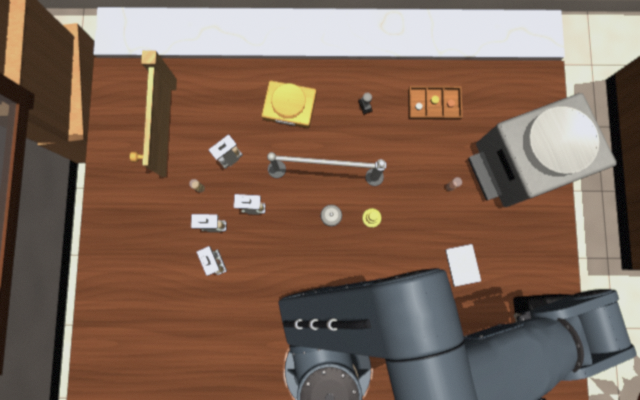

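View pics/side0.png

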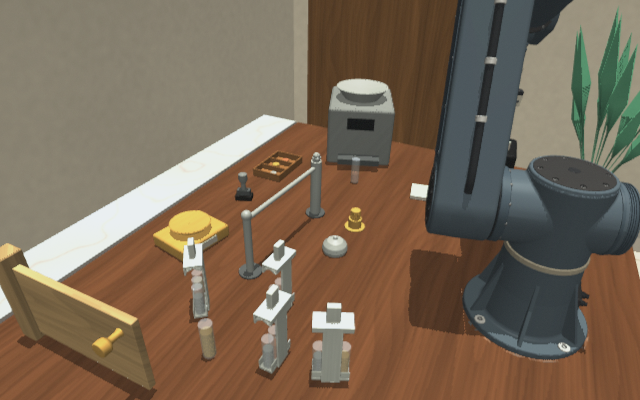

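Top view: carrier look-alikes have their tops at (225,150), (249,204), (208,222) and (211,261). The farthest right is (249,204). The rail runs from (271,157) to (381,165), the cap is at (372,217), the bell at (331,215), and the loose tubes at about (195,186) and (454,184). I'll check with crops.

```bash
python3 - <<'E'
import cv2
a=cv2.imread("pics/top0.png")[140:280,190:400];cv2.imwrite("pics/topc.png",cv2.resize(a,(798,532),interpolation=cv2.INTER_CUBIC))
a=cv2.imread("pics/side0.png")[145:385,170:390];cv2.imwrite("pics/sidec.png",cv2.resize(a,(550,600),interpolation=cv2.INTER_CUBIC))
E
```

```text
(no output)
```

View pics/topc.png

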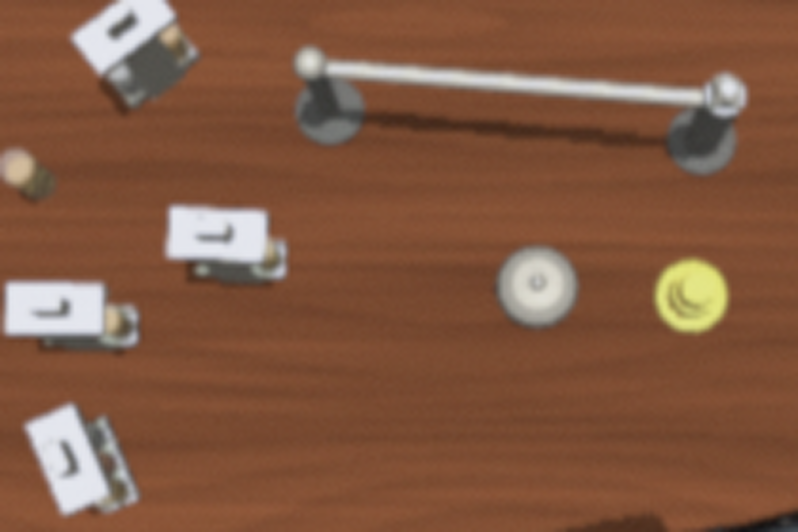

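View pics/sidec.png

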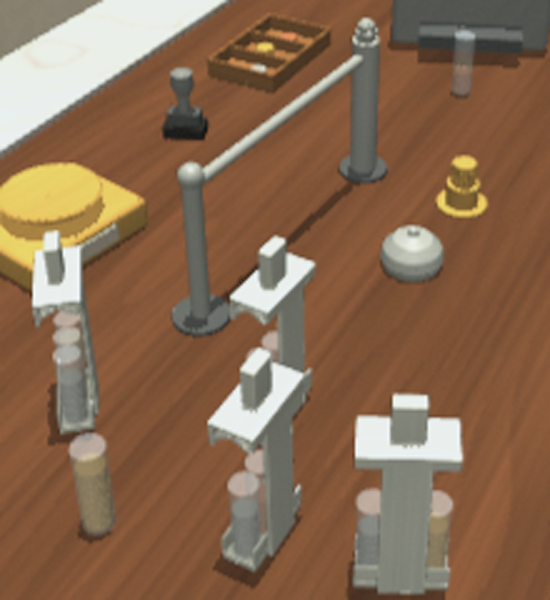

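Top crop: the chosen carrier's plate has corners (168,205), (268,210), (266,263) and (165,257). The stud top is at (725,93), so the lock post is the right end. The ball is at (310,62), the brim centre at (691,296) and the bell at (537,286). The side crop shows the matching carrier, whose tab top is at about (273,243), and the stud at the far end.

```bash
python3 - <<'E'
from h import *
T=lambda u,v:(u/3.8+190,v/3.8+140)
S=lambda u,v:(u/2.5+170,v/2.5+145)
np.set_printoptions(precision=4,suppress=True)
P=[world("top",T(*p),.139) for p in[(168,205),(268,210),(266,263),(165,257)]]
print("plate",np.mean(P,0),"len",np.linalg.norm(P[0]-P[1]),np.linalg.norm(P[1]-P[2]),np.degrees([np.arctan2(*(P[0]-P[1])[:2]),np.arctan2(*(P[3]-P[2])[:2])]))
print("tabtop side",world("side",S(273,243),.173))
st=world("top",T(725,93),.190);b=world("top",T(310,62),.175)
print("stud",st,world("side",S(366,22),.190),"ball",b,world("side",S(191,174),.175),np.linalg.norm(st-b),np.degrees(np.arctan2(*(b-st)[:2])))
print("cap",world("top",T(691,296),.002),world("side",S(462,203),.002),world("side",S(464,160),.054))
print("bell",world("top",T(537,286),.02),"tubeR",world("top",(454,184),.06))
E
```

```text
plate [0.4648 0.2249 0.139 ] len 0.07284182361818309 0.038859858837475246 [2.5017 3.032 ]
tabtop side [0.4668 0.2251 0.173 ]
stud [ 0.5601 -0.1387  0.19  ] [ 0.5629 -0.1337  0.19  ] ball [0.5842 0.1563 0.175 ] [0.5752 0.1764 0.175 ] 0.2964110590394908 4.6639160086901486
cap [ 0.4378 -0.1326  0.002 ] [ 0.4377 -0.1274  0.002 ] [ 0.4414 -0.1329  0.054 ]
bell [ 0.4428 -0.0097  0.02  ] tubeR [ 0.5328 -0.3687  0.06  ]
```

Choice: the carrier at top pixel (247,202). I'll grip its tab across x, so yaw is about 87°.

```bash
python3 -m handwheel '{"moves":[[[0.3,0.8,0.3],[0,0,0.7],-1],[[0.3,0.8,0.3],[0,0,0.7],-1],[[0.3,0.8,0.3],[0,0,0.7],-1],[[0.3,0.8,0.3],[0,0,0.7],-1],[[0.3,0.8,0.3],[0,0,0.7],-1]]}' 25
python3 -m handwheel '{"moves":[[[0.4,0.9,0],[0,0,0.7],-1],[[0.4,0.9,0],[0,0,0.7],-1],[[0.4,0.9,0],[0,0,0.7],-1],[[0.4,0.9,0],[0,0,0.7],-1],[[0.4,0.9,0],[0,0,0.7],-1]]}'
python3 -m handwheel '{"moves":[[[0.4,0.9,0],[0,0,0.7],-1],[[0.4,0.9,0],[0,0,0.7],-1],[[0.4,0.9,0],[0,0,0.7],-1],[[0.4,0.9,0],[0,0,0.7],-1],[[0.4,0.9,0],[0,0,0.7],-1]]}'
python3 -m handwheel '{"moves":[[[0.3,0.9,0],[0,0,0.7],-1],[[0.3,0.9,0],[0,0,0.7],-1],[[0.3,0.9,0],[0,0,0.7],-1],[[0.3,0.9,0],[0,0,0.7],-1],[[0.3,0.9,0],[0,0,0.7],-1]]}'
```

```text
t: 0.52
eef_pos: [0.233, -0.3604, 0.2976]
orientation: [-180.0, -0.0, 36.0]
contact_force: [0.3, 0.2, 0.9]
gripper_width: 1.0
finger_force: 0.0
t: 0.93
eef_pos: [0.313, -0.1802, 0.2974]
orientation: [180.0, -0.0, 53.5]
contact_force: [0.8, -0.6, 0.0]
gripper_width: 0.999
finger_force: 0.0
t: 1.35
eef_pos: [0.3931, 0.0, 0.2975]
orientation: [180.0, 0.0, 71.0]
contact_force: [0.8, -1.2, -0.3]
gripper_width: 1.001
finger_force: 0.0
t: 1.77
eef_pos: [0.4529, 0.18, 0.2972]
orientation: [-180.0, 0.0, 88.5]
contact_force: [-0.3, 0.0, 0.8]
gripper_width: 1.003
finger_force: 0.0
```

```bash
python3 -m handwheel '{"moves":[[[0.1,0.4,0],[0,0,-0.26],-1],[[0.1,0.4,0],[0,0,0],-1],[[0.13,0.33,-0.4],[0,0,0],-1],[[0,0,-0.6],[0,0,0],-1],[[0,0,-0.6],[0,0,0],-1]]}'
python3 -m handwheel '{"moves":[[[0,0,-0.5],[0,0,0],-1],[[0,0,-0.5],[0,0,0],-1],[[0,0,-0.4],[0,0,0],-1],[[0,0,-0.2],[0,0,0],-1],[[0,0,-0.17],[0,0,0],-1]]}'
python3 - <<'E'
from h import *
a=manip.capture("side");cv2.imwrite("pics/s1.png",cv2.resize(a[170:350,170:390,::-1],(733,600),interpolation=2))
E
```

```text
t: 2.18
eef_pos: [0.4662, 0.2239, 0.2326]
orientation: [180.0, -0.0, 87.1]
contact_force: [-0.5, 0.4, -0.7]
gripper_width: 1.002
finger_force: 0.0
t: 2.6
eef_pos: [0.4659, 0.223, 0.1618]
orientation: [-179.9, 0.0, 87.0]
contact_force: [0.2, 0.0, 0.1]
gripper_width: 1.0
finger_force: 0.0
```

View pics/s1.png

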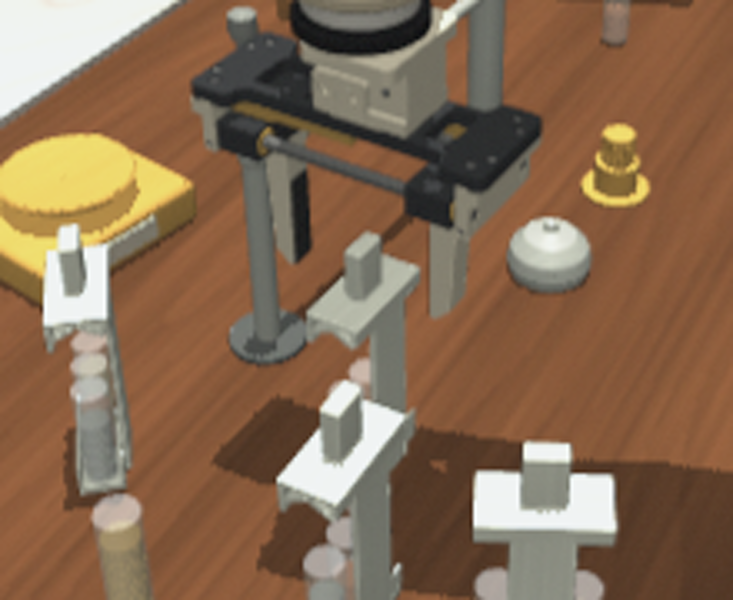

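The tab at (363,262) stands between the two fingers at (295,210) and (448,265), so I'll close.

```bash
for i in 1 2 3; do python3 -m handwheel '{"moves":[[[0,0,0],[0,0,0],1],[[0,0,0],[0,0,0],1],[[0,0,0],[0,0,0],1],[[0,0,0],[0,0,0],1],[[0,0,0],[0,0,0],1]]}' 30; done
python3 - <<'E'
from h import *
a=manip.capture("side");cv2.imwrite("pics/s2.png",cv2.resize(a[130:350,170:390,::-1],(600,600),interpolation=2))
E
```

```text
t: 3.07
eef_pos: [0.4663, 0.2232, 0.1631]
orientation: [180.0, -0.0, 87.0]
contact_force: [-1.1, 0.5, -0.7]
gripper_width: 0.692
finger_force: 0.0
t: 3.48
eef_pos: [0.4661, 0.2231, 0.1626]
orientation: [-180.0, -0.0, 87.0]
contact_force: [0.0, 0.1, -0.0]
gripper_width: 0.331
finger_force: 0.0
t: 3.9
eef_pos: [0.4662, 0.2231, 0.1626]
orientation: [180.0, 0.0, 87.0]
contact_force: [2.0, -0.2, -0.5]
gripper_width: 0.127
finger_force: 30.0
```

View pics/s2.png

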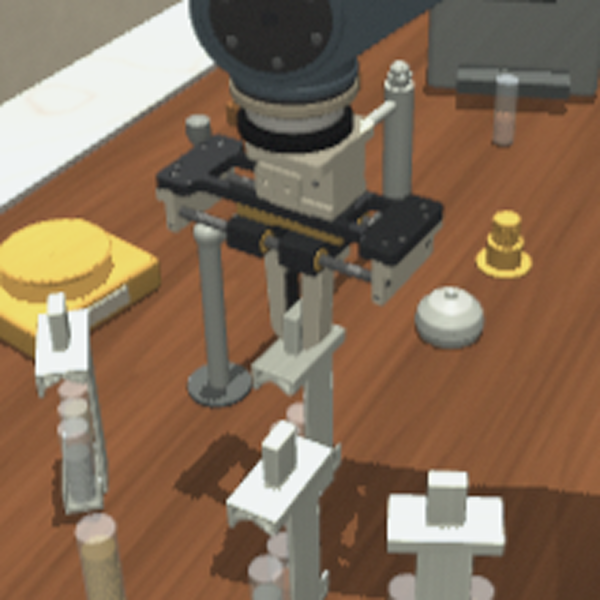

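The tab is gripped (opening 11.8 mm). Next I refine the rail line and work out the way there.

```bash
python3 - <<'E'
from h import *
np.set_printoptions(precision=4,suppress=True)
T=lambda u,v:(u/3.8+190,v/3.8+140)
S=lambda u,v:(u/2.5+170,v/2.5+145)
for z in(.150,.153):
  a=world("top",T(340,68.5),z);b=world("top",T(690,96.5),z);d=(a-b)/np.linalg.norm(a-b);print("top",a,b,d, "x at .053",b+d*(.053-b[1])/d[1])
a=world("side",S(215,165),.15);b=world("side",S(345,73),.15);d=(a-b)/np.linalg.norm(a-b);print("side",a,b,d,b+d*(.053-b[1])/d[1])
# automatic rail ridge in top image
g=cv2.imread("pics/top0.png").astype(int).sum(2)
us=np.arange(285,368);vs=[]
for u in us:
  w=np.clip(g[152:170,u]-330,0,None);vs.append((w*np.arange(152,170)).sum()/w.sum())
p=np.polyfit(us,vs,1);a=world("top",(285,np.polyval(p,285)),.152);b=world("top",(367,np.polyval(p,367)),.152);d=(a-b)/np.linalg.norm(a-b);print("fit",p,np.std(vs-np.polyval(p,us)),d,b+d*(.053-b[1])/d[1], b+d*(-.137-b[1])/d[1],np.degrees(np.arctan2(d[0],d[1])))
E
python3 -m handwheel '{"moves":[[[0,0,0.3],[0,0,0],1],[[0,0,0.5],[0,0,0],1],[[0,0,0.5],[0,0,0],1],[[0,0,0.2],[0,0,0],1],[[0,0,0],[0,0,0],1]]}'
```

```text
top [0.5856 0.137  0.15  ] [ 0.5665 -0.1181  0.15  ] [0.0747 0.9972 0.    ] x at .053 [0.5793 0.053  0.15  ]
top [0.5849 0.1367 0.153 ] [ 0.5658 -0.1178  0.153 ] [0.0747 0.9972 0.    ] x at .053 [0.5786 0.053  0.153 ]
side [0.5872 0.1233 0.15  ] [ 0.5642 -0.0885  0.15  ] [0.1079 0.9942 0.    ] [0.5796 0.053  0.15  ]
fit [  0.08   135.2563] 0.05275293831706118 [0.0747 0.9972 0.    ] [0.58  0.053 0.152] [ 0.5658 -0.137   0.152 ] 4.282903548203406
t: 4.37
eef_pos: [0.4667, 0.2234, 0.224]
orientation: [179.9, -0.1, 87.0]
contact_force: [0.2, 0.3, -3.7]
gripper_width: 0.127
finger_force: 30.0
```

```bash
python3 -m handwheel '{"moves":[[[0.15,-0.3,0],[0,0,-0.26],1],[[0.2,-0.5,0],[0,0,0],1],[[0.2,-0.5,0],[0,0,0],1],[[0.2,-0.5,0],[0,0,0],1],[[0.2,-0.5,0],[0,0,0],1]]}'
python3 -m handwheel '{"moves":[[[0.1,-0.5,0],[0,0,0],1],[[0.1,-0.5,-0.1],[0,0,0],1],[[0.1,-0.5,-0.1],[0,0,0],1],[[0.1,-0.3,0],[0,0,0],1],[[0.1,-0.16,0],[0,0,0],1]]}'
python3 -m handwheel '{"moves":[[[0.2,0,0],[0,0,0],1],[[0.3,0,0],[0,0,0],1],[[0.3,0,0],[0,0,0],1],[[0.2,0,0],[0,0,0],1],[[0,0,0],[0,0,0],1]]}'
```

```text
t: 4.78
eef_pos: [0.5038, 0.1301, 0.2211]
orientation: [-179.9, 0.0, 85.7]
contact_force: [0.1, -0.0, -3.2]
gripper_width: 0.128
finger_force: 30.0
t: 5.2
eef_pos: [0.5239, 0.0515, 0.2135]
orientation: [-179.9, 0.0, 85.7]
contact_force: [0.3, 0.5, -2.6]
gripper_width: 0.127
finger_force: 30.0
t: 5.62
eef_pos: [0.5655, 0.0535, 0.2144]
orientation: [180.0, -0.0, 85.8]
contact_force: [0.9, 0.0, -3.0]
gripper_width: 0.128
finger_force: 30.0
```

```bash
python3 -m handwheel '{"moves":[[[0.2,0,0],[0,0,0],1],[[0.16,0,0],[0,0,0],1],[[0,0,0],[0,0,0],1],[[0,0,-0.2],[0,0,0],1],[[0,0,-0.1],[0,0,0],1]]}'
python3 -m handwheel '{"moves":[[[0,0,-0.1],[0,0,0],1],[[0,0,-0.1],[0,0,0],1],[[0,0,-0.05],[0,0,0],1],[[0,0,-0.05],[0,0,0],1],[[0,0,0],[0,0,0],1]]}'
```

```text
t: 6.03
eef_pos: [0.578, 0.0528, 0.2016]
orientation: [-180.0, 0.0, 85.7]
contact_force: [-1.1, -0.6, -3.1]
gripper_width: 0.133
finger_force: 30.0
t: 6.45
eef_pos: [0.5783, 0.0527, 0.1902]
orientation: [-180.0, 0.0, 85.7]
contact_force: [-0.1, -0.1, -3.6]
gripper_width: 0.128
finger_force: 30.0
```

```bash
python3 -m handwheel '{"moves":[[[0,0,-0.05],[0,0,0],1],[[0,0,-0.05],[0,0,0],1],[[0,0,-0.03],[0,0,0],1],[[0,0,0],[0,0,0],1],[[0,0,0],[0,0,0],1]]}'
python3 - <<'E'
from h import *
a=manip.capture("side");cv2.imwrite("pics/s3.png",cv2.resize(a[110:310,200:380,::-1],(540,600),interpolation=2))
E
```

```text
t: 6.87
eef_pos: [0.5804, 0.0527, 0.1876]
orientation: [179.7, -0.0, 85.7]
contact_force: [1.8, -0.5, 8.8]
gripper_width: 0.126
finger_force: 30.0
```

View pics/s3.png

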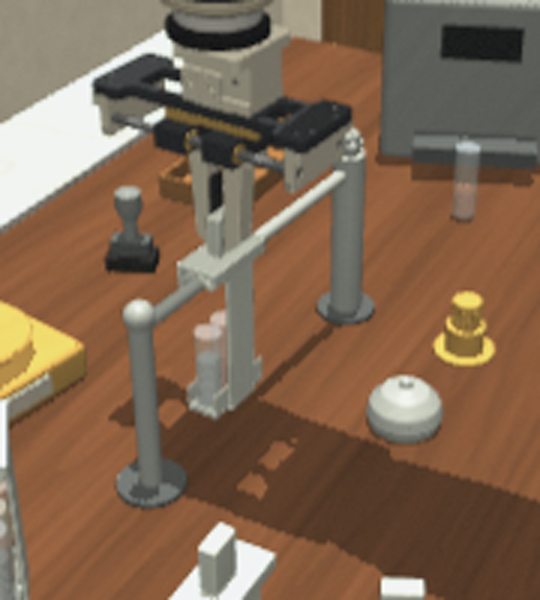

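The carrier hangs on the rail (V over the bar, 9 N support felt), and the hook reads x≈0.580. Now I slide it.

```bash
python3 -m handwheel '{"moves":[[[0,0,0.02],[0,0,0],1],[[-0.01,-0.15,0],[0,0,0],1],[[-0.02,-0.25,0],[0,0,0],1],[[-0.02,-0.3,0],[0,0,0],1],[[-0.02,-0.3,0],[0,0,0],1]]}'
python3 -m handwheel '{"moves":[[[-0.02,-0.3,0],[0,0,0],1],[[-0.02,-0.3,0],[0,0,0],1],[[-0.02,-0.3,0],[0,0,0],1],[[-0.02,-0.3,0],[0,0,0],1],[[-0.02,-0.25,0],[0,0,0],1]]}'
python3 -m handwheel '{"moves":[[[-0.02,-0.2,0],[0,0,0],1],[[-0.02,-0.15,0],[0,0,0],1],[[-0.01,-0.1,0],[0,0,0],1],[[-0.01,-0.1,0],[0,0,0],1],[[0,0,0],[0,0,0],1]]}'
```

```text
t: 7.33
eef_pos: [0.5773, 0.0129, 0.1877]
orientation: [179.7, -0.1, 85.7]
contact_force: [4.6, 4.4, 3.8]
gripper_width: 0.127
finger_force: 30.0
t: 7.75
eef_pos: [0.5731, -0.0456, 0.1876]
orientation: [179.8, -0.1, 85.7]
contact_force: [4.1, 4.9, 5.2]
gripper_width: 0.127
finger_force: 30.0
t: 8.17
eef_pos: [0.571, -0.0678, 0.1878]
orientation: [179.7, -0.0, 85.7]
contact_force: [4.3, -0.3, 5.8]
gripper_width: 0.13
finger_force: 30.0
```

```bash
python3 -m handwheel '{"moves":[[[0,-0.1,0],[0,0,0],1],[[0,-0.1,0],[0,0,0],1],[[0,-0.1,0],[0,0,0],1],[[0,-0.05,0],[0,0,0],1],[[0,0,0],[0,0,0],1]]}'
python3 -m handwheel '{"moves":[[[0,-0.03,0],[0,0,0],1],[[0,-0.03,0],[0,0,0],1],[[0,-0.03,0],[0,0,0],1],[[0,-0.03,0],[0,0,0],1],[[0,0,0],[0,0,0],1]]}'
```

```text
t: 8.58
eef_pos: [0.5705, -0.0813, 0.1875]
orientation: [179.8, -0.0, 85.7]
contact_force: [2.3, 2.4, 5.3]
gripper_width: 0.129
finger_force: 30.0
t: 9.0
eef_pos: [0.5703, -0.0856, 0.1875]
orientation: [179.8, -0.1, 85.7]
contact_force: [2.0, 4.8, 7.3]
gripper_width: 0.129
finger_force: 30.0
```

```bash
python3 -m handwheel '{"moves":[[[0,-0.03,0],[0,0,0],1],[[0,-0.03,0],[0,0,0],1],[[0,-0.03,0],[0,0,0],1],[[0,0,0],[0,0,0],1],[[0,0,0],[0,0,0],1]]}'
python3 -m handwheel '{"moves":[[[0,-0.03,0],[0,0,0],1],[[0,-0.03,0],[0,0,0],1],[[0,-0.03,0],[0,0,0],1],[[0,0,0],[0,0,0],1],[[0,0,0],[0,0,0],1]]}'
```

```text
t: 9.42
eef_pos: [0.57, -0.0891, 0.1875]
orientation: [179.9, -0.1, 85.7]
contact_force: [0.7, 4.8, 8.1]
gripper_width: 0.127
finger_force: 30.0
t: 9.83
eef_pos: [0.5698, -0.0925, 0.1875]
orientation: [179.9, -0.1, 85.7]
contact_force: [-0.8, 5.6, 9.8]
gripper_width: 0.121
finger_force: 30.0
```

```bash
python3 -m handwheel '{"moves":[[[0,-0.03,0],[0,0,0],1],[[0,-0.03,0],[0,0,0],1],[[0,-0.03,0],[0,0,0],1],[[0,0,0],[0,0,0],1],[[0,0,0],[0,0,0],1]]}'
python3 -m handwheel '{"moves":[[[0,-0.03,0],[0,0,0],1],[[0,-0.03,0],[0,0,0],1],[[0,-0.03,0],[0,0,0],1],[[0,0,0],[0,0,0],1],[[0,0,0],[0,0,0],1]]}'
python3 - <<'E'
from h import *
a=manip.capture("side");cv2.imwrite("pics/s4.png",cv2.resize(a[100:250,240:390,::-1],(600,600),interpolation=2))
E
```

```text
t: 10.25
eef_pos: [0.5698, -0.0942, 0.1876]
orientation: [179.9, -0.3, 85.7]
contact_force: [-1.2, 19.3, 12.5]
gripper_width: 0.122
finger_force: 30.0
t: 10.67
eef_pos: [0.5698, -0.0958, 0.1879]
orientation: [180.0, -0.5, 85.7]
contact_force: [-1.6, 31.7, 16.0]
gripper_width: 0.126
finger_force: 30.0
```

View pics/s4.png

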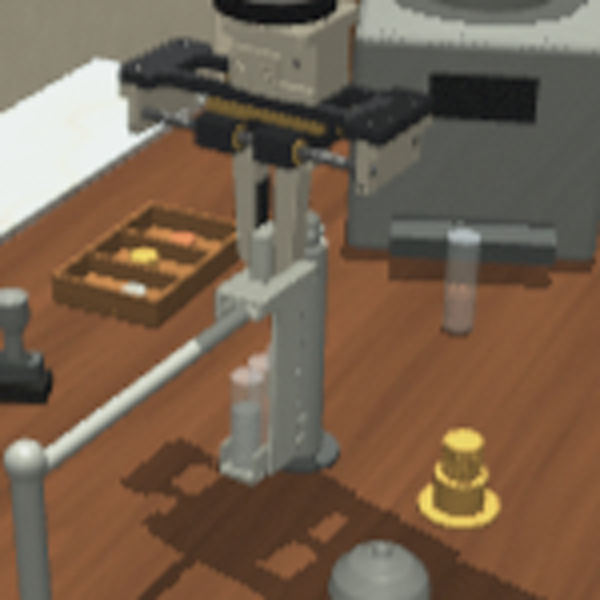

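It's butted against the post (Fy rose to 32 N, and the plate touches the post in the picture). I'll relieve the push, open and lift off.

```bash
python3 -m handwheel '{"moves":[[[0,0.05,0.02],[0,0,0],1],[[0,0.05,0.02],[0,0,0],1],[[0,0.04,0.01],[0,0,0],1],[[0,0,0],[0,0,0],1],[[0,0,0],[0,0,0],1]]}'
python3 -m handwheel '{"moves":[[[0,0,0],[0,0,0],0.2],[[0,0,0],[0,0,0],0.2],[[0,0,0],[0,0,0],0.2],[[0,0,0],[0,0,0],0.2],[[0,0,0],[0,0,0],0.2]]}'
python3 -m handwheel '{"moves":[[[0,0,0.3],[0,0,0],0.2],[[0,0,0.5],[0,0,0],0.2],[[0,0,0.7],[0,0,0],0.2],[[0,0,0.7],[0,0,0],0.2],[[0,0,0.5],[0,0,0],0.2]]}'
```

```text
t: 11.13
eef_pos: [0.5692, -0.0948, 0.1881]
orientation: [-180.0, -0.0, 85.7]
contact_force: [0.6, 3.6, -0.1]
gripper_width: 0.126
finger_force: 30.0
t: 11.55
eef_pos: [0.5694, -0.0951, 0.1883]
orientation: [180.0, 0.0, 85.7]
contact_force: [0.7, -0.1, 0.4]
gripper_width: 0.39
finger_force: 0.0
t: 11.97
eef_pos: [0.5696, -0.095, 0.2997]
orientation: [179.8, 0.0, 85.7]
contact_force: [-0.2, 0.6, -0.2]
gripper_width: 0.4
finger_force: 0.0
```

```bash
python3 -m handwheel '{"moves":[[[-0.3,-0.3,0],[0,0,0],-0.2],[[-0.5,-0.5,0],[0,0,0],-0.2],[[-0.6,-0.6,0],[0,0,0],-0.2],[[-0.6,-0.6,0],[0,0,0],-0.2],[[-0.6,-0.6,0],[0,0,0],-0.2]]}'
python3 -m handwheel '{"moves":[[[-0.6,-0.6,0],[0,0,0],-0.2],[[-0.6,-0.5,0],[0,0,0],-0.2],[[-0.3,-0.2,0],[0,0,0],-0.2],[[0,0,0],[0,0,0],-0.2],[[0,0,0],[0,0,0],-0.2]]}'
python3 - <<'E'
from h import *
a=manip.capture("top")[:,:,::-1];b=manip.capture("side")[:,:,::-1]
cv2.imwrite("pics/top5.png",a);cv2.imwrite("pics/side5.png",b)
A=cv2.resize(a[150:235,345:395],(353,600),interpolation=2);B=cv2.resize(b[140:240,300:374],(444,600),interpolation=2)
cv2.imwrite("pics/both5.png",np.hstack([A,B]));print(600/85,353/50)
E
```

```text
t: 12.38
eef_pos: [0.4642, -0.1996, 0.2972]
orientation: [180.0, 0.0, 85.8]
contact_force: [1.1, -0.5, -0.3]
gripper_width: 0.597
finger_force: 0.0
t: 12.8
eef_pos: [0.4052, -0.2512, 0.2971]
orientation: [179.9, 0.0, 85.6]
contact_force: [0.4, -0.0, -0.0]
gripper_width: 0.598
finger_force: 0.0
7.0588235294117645 7.06
```

View pics/both5.png

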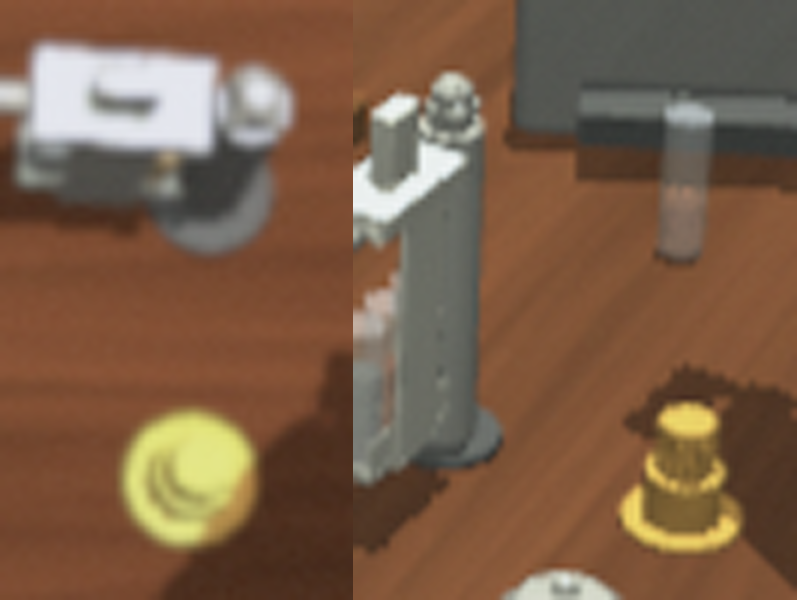

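The carrier hangs butted against the post. Top crop: shoulder centre (255,104), brim (189,479), knob (208,465). Side crop: stud top (455,80), shoulder (452,127), brim (680,520), knob top (689,420).

```bash
python3 - <<'E'
from h import *
from scipy.optimize import least_squares
np.set_printoptions(precision=4,suppress=True)
k=600/85
T=lambda u,v:np.array((u/k+345-.43,v/k+150-.43))
S=lambda u,v:np.array(((u-353)/6+300-.42,v/6+140-.42))
for n,L in {"post":[("top",T(255,104),.168),("top",T(262,95),.19),("side",S(452,127),.168),("side",S(455,78),.19)],"cap":[("top",T(189,479),.002),("top",T(208,465),.054),("side",S(680,520),.002),("side",S(689,420),.054)]}.items():
  for c,p,z in L: print(n,c,world(c,p,z))
  r=least_squares(lambda q:np.concatenate([pix(c,[q[0],q[1],z])-p for c,p,z in L]),[.5,-.13]);print(r.x,r.fun)
print("plate",world("top",T(124,98),.164))
# tcp check
print(manip.sense()["eef_pos"])
E
```

```text
post top [ 0.5656 -0.1412  0.168 ]
post top [ 0.5641 -0.1412  0.19  ]
post side [ 0.5647 -0.1365  0.168 ]
post side [ 0.5658 -0.1407  0.19  ]
[ 0.5654 -0.1405] [-0.2297  0.0816 -0.2567 -0.475   0.4492 -0.6459  0.1251  0.0542]
cap top [ 0.4392 -0.1311  0.002 ]
cap top [ 0.4389 -0.1338  0.054 ]
cap side [ 0.4394 -0.1262  0.002 ]
cap side [ 0.4404 -0.1302  0.054 ]
[ 0.4398 -0.1311] [ 0.0128 -0.2052 -0.9072 -0.3148  0.5144 -0.9446  0.3113 -0.1257]
plate [ 0.5686 -0.0909  0.164 ]
[ 0.406  -0.2505  0.2967]
```

```bash
python3 -m handwheel '{"moves":[[[0.1,0.4,0],[0,0,0],-0.2],[[0.2,0.7,-0.3],[0,0,0],-0.2],[[0.2,0.7,-0.5],[0,0,0],-0.2],[[0.2,0.7,-0.5],[0,0,0],-0.2],[[0.14,0.49,-0.5],[0,0,0],-0.2]]}'
python3 -m handwheel '{"moves":[[[0,0,-0.6],[0,0,0],-0.2],[[0,0,-0.6],[0,0,0],-0.2],[[0,0,-0.6],[0,0,0],-0.2],[[0,0,-0.6],[0,0,0],-0.2],[[0,0,-0.5],[0,0,0],-0.2]]}'
python3 -m handwheel '{"moves":[[[0,0,-0.5],[0,0,0],-0.2],[[0,0,-0.4],[0,0,0],-0.2],[[0,0,-0.3],[0,0,0],-0.2],[[0,0,-0.2],[0,0,0],-0.2],[[0,0,0],[0,0,0],-0.2]]}'
```

```text
t: 13.32
eef_pos: [0.4398, -0.1285, 0.2237]
orientation: [180.0, -0.0, 85.8]
contact_force: [0.7, 0.0, -0.8]
gripper_width: 0.601
finger_force: 0.0
t: 13.73
eef_pos: [0.4393, -0.1302, 0.1068]
orientation: [-180.0, -0.0, 85.8]
contact_force: [-0.1, 0.1, -0.1]
gripper_width: 0.603
finger_force: 0.0
t: 14.15
eef_pos: [0.4388, -0.1304, 0.051]
orientation: [-179.9, -0.0, 85.8]
contact_force: [0.5, 0.6, -0.3]
gripper_width: 0.597
finger_force: 0.0
```

```bash
python3 -m handwheel '{"moves":[[[0,0,-0.06],[0,0,0],-0.2],[[0,0,0],[0,0,0],1],[[0,0,0],[0,0,0],1],[[0,0,0],[0,0,0],1],[[0,0,0],[0,0,0],1]]}' 40
python3 -m handwheel '{"moves":[[[0,0,0],[0,0,0],1],[[0,0,0],[0,0,0],1],[[0,0,0],[0,0,0],1],[[0,0,0],[0,0,0],1],[[0,0,0],[0,0,0],1]]}' 40
```

```text
t: 14.57
eef_pos: [0.4392, -0.1314, 0.0503]
orientation: [180.0, 0.0, 85.7]
contact_force: [0.1, 0.9, 0.2]
gripper_width: 0.361
finger_force: 0.0
t: 14.98
eef_pos: [0.4392, -0.1314, 0.0502]
orientation: [180.0, 0.0, 85.7]
contact_force: [-0.8, 0.9, 5.5]
gripper_width: 0.269
finger_force: 40.0
```

```bash
python3 -m handwheel '{"moves":[[[0,0,0.3],[0,0,0],1],[[0,0,0.6],[0,0,0],1],[[0,0,0.7],[0,0,0],1],[[0,0,0.7],[0,0,0],1],[[0,0,0.7],[0,0,0],1]]}'
python3 -m handwheel '{"moves":[[[0,0,0.7],[0,0,0],1],[[0,0,0.7],[0,0,0],1],[[0,0,0.7],[0,0,0],1],[[0,0,0.6],[0,0,0],1],[[0,0,0.3],[0,0,0],1]]}'
python3 -m handwheel '{"moves":[[[0.5,0,0],[0,0,0],1],[[0.7,0,0],[0,0,0],1],[[0.7,-0.1,0],[0,0,0],1],[[0.7,-0.1,0],[0,0,0],1],[[0.5,-0.1,0],[0,0,0],1]]}'
python3 -m handwheel '{"moves":[[[0.05,0,-0.3],[0,0,0],1],[[0,0,-0.2],[0,0,0],1],[[0,0,0],[0,0,0],1],[[0,0,0],[0,0,0],1],[[0,0,0],[0,0,0],1]]}'
python3 - <<'E'
from h import *
print(manip.sense()["eef_pos"])
b=manip.capture("side")[:,:,::-1];cv2.imwrite("pics/side6.png",b)
cv2.imwrite("pics/s6.png",cv2.resize(b[100:200,280:380],(600,600),interpolation=2))
E
```

```text
t: 15.4
eef_pos: [0.4384, -0.1311, 0.1708]
orientation: [-179.9, -0.0, 85.7]
contact_force: [0.4, 0.4, -1.8]
gripper_width: 0.273
finger_force: 40.0
t: 15.82
eef_pos: [0.4393, -0.1315, 0.2925]
orientation: [179.8, 0.1, 85.7]
contact_force: [-0.2, 0.4, -1.4]
gripper_width: 0.272
finger_force: 40.0
t: 16.23
eef_pos: [0.5645, -0.1433, 0.2891]
orientation: [-180.0, -0.0, 85.7]
contact_force: [-0.9, -0.3, -0.9]
gripper_width: 0.272
finger_force: 40.0
t: 16.65
eef_pos: [0.5643, -0.1432, 0.2702]
orientation: [180.0, 0.0, 85.7]
contact_force: [0.5, 0.5, -2.0]
gripper_width: 0.27
finger_force: 40.0
[ 0.56434221 -0.14323261  0.27022356]
```

View pics/s6.png

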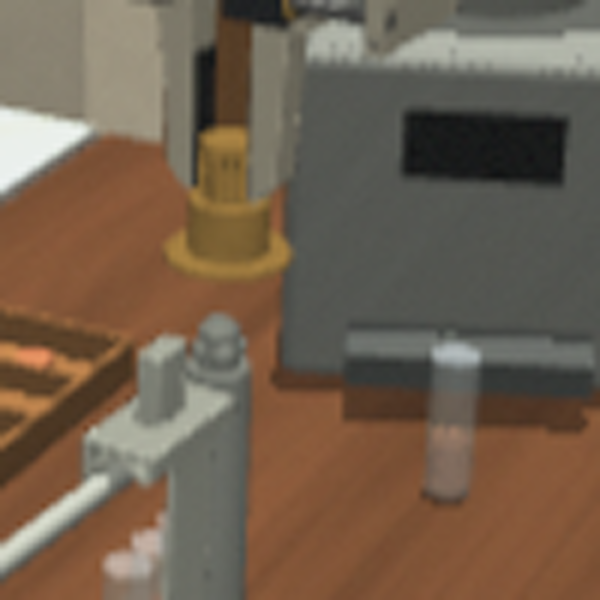

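Side crop: the cap is held level above the stud, with brim centre (228,250), knob top (226,135), stud (220,322) and shoulder (218,368).

```bash
python3 - <<'E'
from h import *
np.set_printoptions(precision=4,suppress=True)
S=lambda u,v:np.array((u/6+280-.42,v/6+100-.42))
for n,p,z in[("brim",(228,250),.2215),("knobtop",(226,135),.2742),("shoulder",(218.5,367),.168),("studtop",(221,318),.19)]: print(n,S(*p),world("side",S(*p),z))
q=np.array([.5643,-.1432])
for z in(.2215,.2742):print("pred cap",pix("side",[*q,z])*6-np.array([280,100])*6+2.5)
for y in(-.1405,-.1432,-.146):
  for z in(.168,.190):print("post",y,z,pix("side",[.5655,y,z])*6-np.array([280,100])*6+2.5)
E
```

```text
brim [317.58   141.2467] [ 0.5652 -0.1438  0.2215]
knobtop [317.2467 122.08  ] [ 0.5674 -0.1437  0.2742]
shoulder [315.9967 160.7467] [ 0.5649 -0.1364  0.168 ]
studtop [316.4133 152.58  ] [ 0.5662 -0.1405  0.19  ]
pred cap [229.2012 250.8788]
pred cap [232.0126 136.6518]
post -0.1405 0.168 [221.4183 363.0723]
post -0.1405 0.19 [222.4705 318.2737]
post -0.1432 0.168 [224.0748 360.7198]
post -0.1432 0.19 [225.1518 315.979 ]
post -0.146 0.168 [226.8198 358.2891]
post -0.146 0.19 [227.9221 313.6082]
```

```bash
python3 -m handwheel '{"moves":[[[0.02,0.06,0],[0,0,0],1],[[0,0,-0.2],[0,0,0],1],[[0,0,-0.2],[0,0,0],1],[[0,0,-0.2],[0,0,0],1],[[0,0,0],[0,0,0],1]]}' 50
python3 -m handwheel '{"moves":[[[0,0,-0.05],[0,0,0],1],[[0,0,-0.05],[0,0,0],1],[[0,0,-0.05],[0,0,0],1],[[0,0,0],[0,0,0],1],[[0,0,0],[0,0,0],1]]}'
```

```text
t: 17.12
eef_pos: [0.5649, -0.1406, 0.2435]
orientation: [-179.8, -0.0, 85.7]
contact_force: [-0.2, 0.4, -1.6]
gripper_width: 0.269
finger_force: 50.0
t: 17.53
eef_pos: [0.5657, -0.1409, 0.2399]
orientation: [180.0, 0.0, 85.7]
contact_force: [0.3, -0.1, -1.0]
gripper_width: 0.269
finger_force: 50.0
```

```bash
python3 -m handwheel '{"moves":[[[0,0,-0.05],[0,0,0],1],[[0,0,-0.05],[0,0,0],1],[[0,0,-0.05],[0,0,0],1],[[0,0,0],[0,0,0],1],[[0,0,0],[0,0,0],1]]}'
python3 -m handwheel '{"moves":[[[0,0,-0.03],[0,0,0],1],[[0,0,-0.03],[0,0,0],1],[[0,0,0],[0,0,0],1],[[0,0,0],[0,0,0],1],[[0,0,0],[0,0,0],1]]}'
```

```text
t: 17.95
eef_pos: [0.5657, -0.1409, 0.2337]
orientation: [-180.0, -0.0, 85.7]
contact_force: [0.3, 0.5, -1.1]
gripper_width: 0.272
finger_force: 50.0
t: 18.37
eef_pos: [0.5658, -0.1409, 0.2315]
orientation: [180.0, 0.0, 85.7]
contact_force: [0.1, 0.5, -0.8]
gripper_width: 0.269
finger_force: 50.0
```

The cap is past the taper with no side force, so it's centred. Now I press.

```bash
python3 -m handwheel '{"moves":[[[0,0,-0.05],[0,0,0],1],[[0,0,-0.05],[0,0,0],1],[[0,0,-0.05],[0,0,0],1],[[0,0,0],[0,0,0],1],[[0,0,0],[0,0,0],1]]}'
python3 -m handwheel '{"moves":[[[0,0,-0.05],[0,0,0],1],[[0,0,-0.05],[0,0,0],1],[[0,0,-0.05],[0,0,0],1],[[0,0,0],[0,0,0],1],[[0,0,0],[0,0,0],1]]}'
```

```text
t: 18.78
eef_pos: [0.5659, -0.1409, 0.2255]
orientation: [180.0, -0.0, 85.7]
contact_force: [0.4, 0.6, -0.4]
gripper_width: 0.269
finger_force: 50.0
t: 19.2
eef_pos: [0.5654, -0.1409, 0.219]
orientation: [-179.9, -0.0, 85.7]
contact_force: [0.8, 0.3, -3.2]
gripper_width: 0.273
finger_force: 50.0
```

```bash
python3 -m handwheel '{"moves":[[[0,0,-0.03],[0,0,0],1],[[0,0,-0.03],[0,0,0],1],[[0,0,0],[0,0,0],1],[[0,0,0],[0,0,0],1],[[0,0,0],[0,0,0],1]]}'
python3 -m handwheel '{"moves":[[[0,0,-0.03],[0,0,0],1],[[0,0,-0.03],[0,0,0],1],[[0,0,0],[0,0,0],1],[[0,0,0],[0,0,0],1],[[0,0,0],[0,0,0],1]]}'
```

```text
t: 19.62
eef_pos: [0.5657, -0.141, 0.2182]
orientation: [180.0, 0.0, 85.7]
contact_force: [-3.7, 1.6, 7.9]
gripper_width: 0.265
finger_force: 50.0
t: 20.03
eef_pos: [0.5659, -0.1411, 0.218]
orientation: [179.9, 0.0, 85.7]
contact_force: [-12.1, 2.9, 27.5]
gripper_width: 0.271
finger_force: 50.1
```

```bash
python3 -m handwheel '{"moves":[[[0,0,0.02],[0,0,0],1],[[0,0,0.02],[0,0,0],1],[[0,0,0],[0,0,0],1],[[0,0,0],[0,0,0],1],[[0,0,0],[0,0,0],1]]}'
python3 - <<'E'
from h import *
np.set_printoptions(precision=2,suppress=True)
b=manip.capture("side");h=cv2.cvtColor(b,cv2.COLOR_RGB2HSV)
m=cv2.inRange(h,(15,90,60),(35,255,255))[100:220,285:350]
n,l,s,c=cv2.connectedComponentsWithStats(m);i=1+s[1:,4].argmax();print("brass bbox",s[i]+[285,100,0,0,0])
def bb(z):
  P=[pix("side",[.5655+r*np.cos(a),-.1405+r*np.sin(a),z+dz]) for r,dz in((.028,0),(.028,.003),(.013,.054)) for a in np.linspace(0,6.28,40)];return np.min(P,0),np.max(P,0)
print("home",bb(.168),"10mm high",bb(.178))
E
```

```text
t: 20.45
eef_pos: [0.5658, -0.141, 0.2181]
orientation: [179.9, 0.0, 85.7]
contact_force: [-6.3, 2.3, 14.5]
gripper_width: 0.271
finger_force: 50.0
brass bbox [310 140  17  25 293]
home (array([306.04, 139.49]), array([326.96, 164.83])) 10mm high (array([306.07, 135.97]), array([327.09, 161.41]))
```

The brass silhouette (rows 140–165) matches the home prediction, and the press force is 14.5 N including the tool reading. I'll hand it in.

```bash
python3 -c "
from station import manip
print(manip.finish_job())"
```

```text
the job is handed in; nothing more can be done
None
```

I handed the job in: the carrier hangs butted against the lock post and let go, and the cap is snapped home and held down with about 14 N; no pass/fail verdict came back.

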